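# Set out the slide-preparation bench

### The job

Set out the sample bench, left and right being as seen from the robot looking over the bench: the white carton goes centred in the outlined square left of the small foam rack on the grey mat, with the orange timer lying face up and centred on top of it; the steel beaker goes in the square left of the amber bottle and the red-capped tube in the square right of the amber bottle, each standing upright in the centre of its square. Keep the red-capped tube upright on the way, leave the yellow-capped tube and the pipette tip box where they are, and let go of everything.

Things in the scene. Friction and masses are not known exactly. Their poses are not given: they have to be found in the camera images.
- rack_mat: Dark grey bench mat, fixed, 90 (x) x 300 (y) x 4 mm. Origin: middle of underside; x away from the robot, y to its left (yaw up to 0.15 rad). White-outlined 81 mm squares centred at x = 0, y = +100 mm (left) and -100 mm (right), top at z = 4 mm. Between them stands the foam rack: white block 88 (x) x 42 (y) mm with a line of three blue-capped tubes, 94 mm high over the bench.
- bottle_mat: Green bench mat, fixed, 90 (x) x 300 (y) x 4 mm. Origin: middle of underside; x away from the robot, y to its left (yaw up to 0.15 rad). White-outlined 81 mm squares centred at x = 0, y = +100 mm (left) and -100 mm (right), top at z = 4 mm. Between them stands the amber bottle: round, 51 mm across, paper label, black cap, 94 mm high over the bench.
- carton: White closed carton (cover glasses) with a blue band and a brown patch on top, 70 mm (its x) by 56 mm (its y) by 36 mm high, 100 to 200 g. Loose. Origin at the centre of the underside, z up. 
- timer: Orange digital timer with a dark display on its upper face, 60 mm (its x) by 45 mm (its y) by 20 mm high, 70 g. Loose. Origin at the centre of the underside, z up. 
- beaker: Small open steel beaker, a plain round cylinder 50 mm in diameter, 60 mm high, wall 3 mm, 70 to 140 g; it is gripped across the outside. Loose. Origin at the centre of the underside, z up. 
- red_tube: Self-standing frosted tube with a red screw cap, flat foot, 29 mm in diameter, 115 mm high; the cap is the top 20 mm, 34 mm in diameter; 60 g. Loose. Origin at the centre of the underside, z up. 
- yellow_tube: Bystander: a tube exactly like the red-capped one but with a yellow cap, standing on the far part of the bench. Leave it. Loose. Origin at the centre of the underside, z up. 
- tip_box: Bystander: blue box of pipette tips, 80 mm (its x) by 115 mm (its y) by 59 mm high, on the far part of the bench. Leave it. Loose. Origin at the centre of the underside, z up. 

How it is judged:
By the outcome, as a careful person would: the job done as asked, in the order asked, and still so for the second after the job is handed in, with the robot touching nothing.
It also fails if it takes over 120 s, if anything falls off the work surface, if the arm or the gripper's body presses on something with over 40 N, if the wrist force passes 120 N, or if a joint passes its speed limit or range.

### The arm

A 6-joint arm with a two-finger parallel gripper is mounted at the origin on the work surface. World frame = base frame: x ahead of the robot, y to its left, z up, the work surface at z = 0. Lengths are in m, angles in rad, forces in N, time in s.
With the tool pointing down it reaches from about 0.25 to 0.725 m from the base axis. Payload 4 kg.
Tool frame: the origin (TCP) lies at the very end of the fingers, on their centre line; the grasp point (between the pads) lies 19 mm behind it; z points along the fingers, y is the line along which they close (so a half turn about z gives the same grasp; the last joint's range is limited). The gripper opens to 85 mm and grips with 20 to 120 N. Pads are 22 mm wide; open, the fingers measure 114 mm over their backs; the gripper's body (76 mm by 85 mm) begins 54 mm behind the grasp point. The pads swing forward as they close: fully open they stand 13 mm farther back than shut.
Start: joints at [1.144, 0.241, 0.005, 1.335, 0, 1.571], TCP at [0.207, 0.455, 0.231] pointing down, gripper open.
Joint ranges: [-2.72, 2.72], [-1.05, 1.87], [-1.09, 1.28], [-1.99, 2.15], [-1.42, 1.44], [-3.14, 3.14]. Speed limits (rad/s): [2.79, 2.79, 3.14, 3.14, 3.14, 3.14].

### API

Orientations are given as a unit quaternion [x, y, z, w].
In Python, from workcell import telemetry, vision, workorder gives the robot as it stands.
- The arm moves only by the shell command python3 -m inch 'ROWS'. ROWS is JSON, a list of rows, each a list of 3 entries, a list of its own where there are three numbers: the turn, a rotation vector about the tool's x, y, z scaled (see below), then the shift along the tool's x, y, z scaled (see below), then the closure, from -1 (fully open) to 1 (shut). A call has 1 to 10 rows; each row shifts and turns the commanded pose from where the row before left it, along the tool's axes as they then stand; what a row does not reach is not made up. The controller multiplies each number of a shift by 0.3 m and each number of a turn by 360 degrees. A row lasts 1/12 s, in which the tool goes at most 41.7 mm and 7.16 degrees, less where a joint would pass 70% of its speed; a pose out of reach is approached as far as the arm can. A call with a number of a shift or a turn outside -1 to 1 is refused whole. A call with a gripper value outside its range is refused whole. The fingers move at their own pace and stop on an object; the grip force is fixed at half the most. Time passes only in rows, so rows that do not move let the fingers close. It gives the time, the measured TCP pose, the force, the opening and the grip force at its end, in the units of the state.
- telemetry.get_obs(): the state, without advancing time (a new reading comes with each control period).
- vision.camera(name): name is "scene" or "top" or "wrist"; returns a dict with "img" (400x640x3 uint8, red, green, blue), "fov_y" (degrees; the focal length in pixels is half the picture's height over the tangent of half this angle, whatever the lens; pixels are square), "cx", "cy" (the principal point, pixels), "pose" (4x4, takes a point from camera to world coordinates). Camera axes: x right, y up, looking along -z (the intrinsics and any distortion apply to the point x, -y, -z); pixel columns grow to the right and rows downward; lengths in m; the calibration is good to about 2 mm. The wrist camera is an equidistant fisheye: a pixel r from the principal point sees the ray r / f radians off the axis. A picture is of the moment at which its call begins. There is no depth.
- workorder.job_done(): hands the job in; it is judged then, once.
The state is a dict: "clock": time; "joint_pos": joint angles; "joint_vel": joint speeds; "tau": joint torques, N m; "eef_pos": TCP position; "tool_rot": TCP orientation; "ft_force": force on the tool from outside, world axes, zero at the start; "ft_torque": the same for the moment, N m; "grip_width": finger opening in m; "grasp_force": force on a finger pad.
Only numpy, scipy, OpenCV 4.12 (cv2) and the standard library are available. Lean on these libraries where they do the work, as an engineer would, in place of code of your own. Each camera call takes 0.05 s, during which the arm holds its last target. There are 200 camera calls.

## Working session

There is one attempt and no reset: what is moved stays moved. The work goes in short steps, Python scripts to look and compute and a shell command to move; the robot and the scene stay as the last step left them, time stands still between calls to the robot, and variables do not carry over. Pictures are saved under pics/ and viewed, at most 14 in all, crops included, and the job is handed in when it is done.

```bash
mkdir -p pics; ls
python3 - <<'E'
from workcell import telemetry, vision
import cv2, numpy as np
print(telemetry.get_obs())
for n in ("scene","top"):
    c=vision.camera(n); cv2.imwrite(f"pics/{n}0.png",c["img"][:,:,::-1]); print(n,c["fov_y"],c["cx"],c["cy"],np.round(c["pose"],4).tolist(), [k for k in c])
E
```

```text
pics
{'clock': 0.0, 'joint_pos': array([ 1.14396802e+00,  2.41389780e-01,  3.71335721e-03,  1.33523791e+00,
       -9.70872236e-06,  1.57078977e+00]), 'joint_vel': array([-0.00011984, -0.0004115 ,  0.00118636, -0.00028613, -0.00177453,
        0.00020632]), 'tau': array([-1.10083431e-03, -3.72312105e+01,  2.52411175e+01,  1.67470286e-02,
       -1.61980988e-04,  1.09002812e-05]), 'eef_pos': array([0.20672528, 0.45454616, 0.23042043]), 'tool_rot': array([ 2.11794497e-01,  9.77313650e-01, -1.03600762e-03, -2.19554194e-04]), 'ft_force': array([-0.36494244,  0.01912548,  0.21884686]), 'ft_torque': array([ 0.00138   , -0.01743972,  0.02149652]), 'grasp_force': 0.0, 'grip_width': 0.08525337563169764}
scene 46.190597178774006 325.64344932734815 196.75206353085775 [[0.009, -0.7769, 0.6296, 1.4086], [0.9999, 0.0009, -0.0132, -0.0056], [0.0097, 0.6296, 0.7768, 1.0765], [0.0, 0.0, 0.0, 1.0]] ['img', 'fov_y', 'cx', 'cy', 'pose']
top 44.71630099450915 321.3950032881957 200.3189860835185 [[0.0004, 0.9868, -0.1619, 0.3921], [-0.9998, 0.0034, 0.0178, 0.0304], [0.0181, 0.1618, 0.9866, 1.2208], [0.0, 0.0, 0.0, 1.0]] ['img', 'fov_y', 'cx', 'cy', 'pose']
```

View pics/scene0.png

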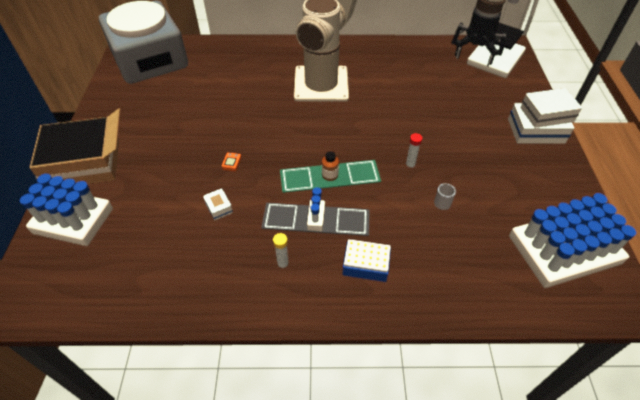

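View pics/top0.png

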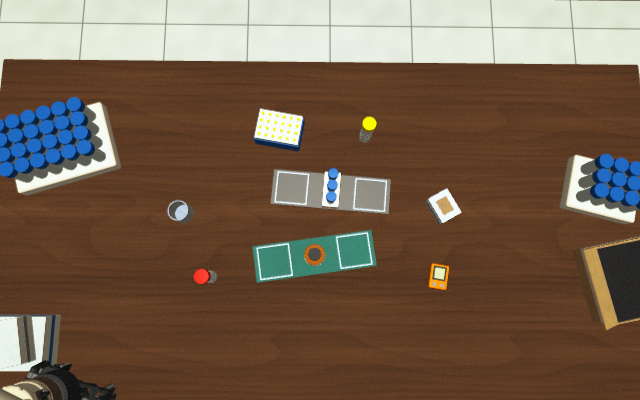

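The scene view faces the robot, so it is mirrored relative to the top view. In the top view (image left is robot left):

| Thing | Pixel position |
|---|---|
| Carton | (444,205) |
| Timer | (439,277) |
| Beaker | (179,211) |
| Red tube | cap (202,276) |
| Grey left square | (291,188) |
| Green left square | (275,261) |
| Green right square | (354,251) |

Next I'll enlarge both views to pick features.

```bash
cat > h.py <<'E'
import numpy as np, cv2
from scipy.spatial.transform import Rotation as R
def K(c):
    f=200/np.tan(np.radians(c["fov_y"])/2); return f
def ray(c,u,v,fish=False):
    f=K(c); a,b=(u-c["cx"])/f,(v-c["cy"])/f
    if fish:
        r=np.hypot(a,b); s=np.sinc(r/np.pi); d=np.array([a*s,-b*s,-np.cos(r)])
    else: d=np.array([a,-b,-1.])
    P=np.array(c["pose"]); d=P[:3,:3]@d
    return P[:3,3],d/np.linalg.norm(d)
def proj(c,p,fish=False):
    P=np.array(c["pose"]); q=(np.atleast_2d(p)-P[:3,3])@P[:3,:3]; x,y,z=q[:,0],-q[:,1],-q[:,2]; f=K(c)
    if fish:
        r=np.hypot(x,y)+1e-12; t=np.arctan2(r,z); k=f*t/r
    else: k=f/z
    return np.c_[c["cx"]+k*x,c["cy"]+k*y]
def tri(rays):
    A=np.zeros((3,3));b=np.zeros(3)
    for o,d in rays:
        M=np.eye(3)-np.outer(d,d);A+=M;b+=M@o
    p=np.linalg.solve(A,b)
    return p,[np.linalg.norm((np.eye(3)-np.outer(d,d))@(p-o)) for o,d in rays]
def atz(r,z):
    o,d=r; return o+d*(z-o[2])/d[2]
E
python3 - <<'E'
import cv2
t=cv2.imread("pics/top0.png"); s=cv2.imread("pics/scene0.png")
cv2.imwrite("pics/tz.png",cv2.resize(t[140:300,160:480],None,fx=2.5,fy=2.5,interpolation=cv2.INTER_CUBIC))
cv2.imwrite("pics/sz.png",cv2.resize(s[115:275,190:470],None,fx=2.85,fy=2.85,interpolation=cv2.INTER_CUBIC))
E
```

```text
(no output)
```

View pics/tz.png

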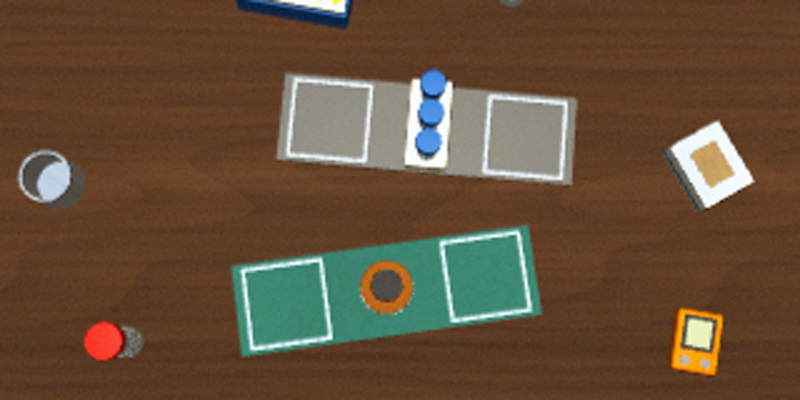

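View pics/sz.png

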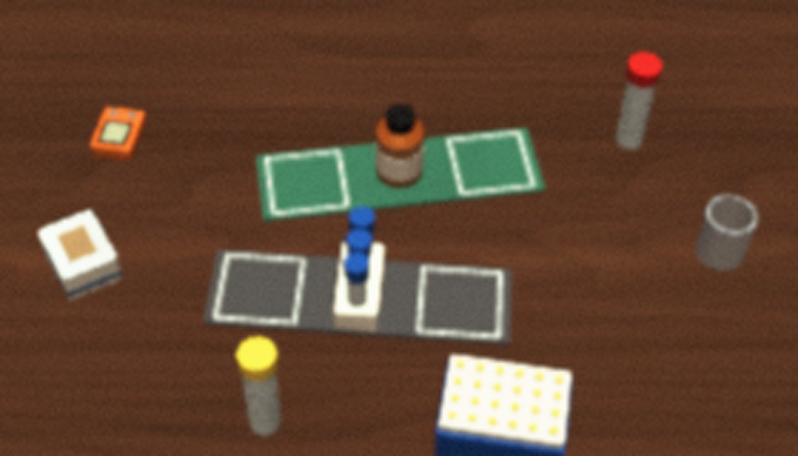

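The enlarged views show mat corners, carton, timer, red cap and beaker rim clearly. I'll triangulate them now.

```bash
cat > m.py <<'E'
from h import *
from workcell import vision
T=vision.camera("top");S=vision.camera("scene")
t=lambda x,y: ray(T,160+(x+.5)/2.5-.5,140+(y+.5)/2.5-.5)
s=lambda x,y: ray(S,190+(x+.5)/2.85-.5,115+(y+.5)/2.85-.5)
F={"gFL":((286,73),(510,341)),"gFR":((577,98),(206,322)),"gNR":((572,185),(217,251)),"gNL":((277,159),(511,268)),
"bFL":((233,265),(544,188)),"bFR":((529,226),(265,217)),"bNR":((541,314),(257,156)),"bNL":((242,356),(528,129)),
"patch":((711,163),(77,243)),"c1":((718,122),(68,280)),"c2":((754,181),(38,236)),"c3":((706,208),(90,211)),"c4":((669,149),(117,253)),
"timerdisp":((698,333),(115,132)),"cap":((104,341),(645,64)),"beakrim":((45,177),(731,214)),
"bottlecap":((387,285),(400,113)),"rackcap_mid":((431,112),(359,239)),"ycap":(((369-160)*2.5,(123.5-140)*2.5),(257,352))}
P={}
for k,(a,b) in F.items():
    P[k],e=tri([t(*a),s(*b)]); print(k,np.round(P[k]*1000,1),np.round(np.array(e)*1000,1))
for g,sg in (("g",1),("b",1)):
    c=np.mean([P[g+q] for q in ("FL","FR","NR","NL")],0)
    d=P[g+"FL"]+P[g+"NL"]-P[g+"FR"]-P[g+"NR"]; yaw=np.arctan2(-d[0],d[1])
    yv=np.array([-np.sin(yaw),np.cos(yaw),0])
    print(g,"centre",np.round(c*1000,1),"yaw",round(yaw,3),"L",np.round((c+.1*yv)*1000,1),"R",np.round((c-.1*yv)*1000,1))
for k in "gb": print("len",[round(np.linalg.norm(P[k+a]-P[k+b])*1000,1) for a,b in (("FL","FR"),("FR","NR"),("NR","NL"),("NL","FL"))])
print("carton",[round(np.linalg.norm(P["c%d"%a]-P["c%d"%b])*1000,1) for a,b in ((1,2),(2,3),(3,4),(4,1))])
w=vision.camera("wrist");print(w["fov_y"],w["cx"],w["cy"],np.round(w["pose"],4).tolist())
E
python3 m.py
```

```text
gFL [672.9 130.    3.4] [0.5 0.5]
gFR [ 648.4 -167.7    1.7] [1.3 1.3]
gNR [ 558.5 -162.2    0. ] [0. 0.]
gNL [583.7 137.3   3.6] [0.1 0.1]
bFL [476.6 179.4   3.8] [0.3 0.3]
bFR [ 516.2 -116.1    3.8] [1.2 1.2]
bNR [ 428.5 -128.     1.6] [0. 0.]
bNL [387.1 169.1   0.5] [0.6 0.6]
patch [ 576.1 -296.1   35.2] [0.7 0.7]
c1 [ 618.2 -302.9   30.8] [2.3 2.3]
c2 [ 559.5 -340.    26. ] [0.2 0.2]
c3 [ 531.6 -289.9   31.8] [0.4 0.4]
c4 [ 589.9 -254.5   36.5] [0.8 0.8]
timerdisp [ 409.6 -280.7   19.2] [0.7 0.7]
cap [400.8 279.8 112.6] [0.2 0.2]
beakrim [557.  354.7  56.8] [0.2 0.2]
bottlecap [452.2  25.6  92.7] [0.3 0.3]
rackcap_mid [615.6 -15.7  90.4] [0.2 0.2]
ycap [ 759.6 -102.6  113.7] [0.7 0.7]
g centre [615.9 -15.7   2.2] yaw -0.083 L [624.2  84.    2.2] R [ 607.6 -115.3    2.2]
b centre [452.1  26.1   2.4] yaw 0.136 L [438.5 125.2   2.4] R [465.6 -73.    2.4]
len [np.float64(298.7), np.float64(90.1), np.float64(300.5), np.float64(89.5)]
len [np.float64(298.1), np.float64(88.6), np.float64(300.0), np.float64(90.1)]
carton [np.float64(69.6), np.float64(57.6), np.float64(68.3), np.float64(56.4)]
65.70646984690485 325.3353302726328 198.6374486989624 [[0.4138, -0.8603, -0.2977, 0.1302], [0.9104, 0.3907, 0.1364, 0.4892], [-0.0011, -0.3275, 0.9448, 0.3724], [0.0, 0.0, 0.0, 1.0]]
```

Everything triangulates to within about 2 mm and the sizes match: mats 300×90, carton 70×57, cap z 113, rim z 57. Next is a planner helper, then the first move.

```bash
cat > go.py <<'E'
# usage: go.py x y z yaw_deg   (mm; yaw of tool y)  -> turn and shift totals in move units, shift in axes AFTER the turn
import sys; from h import *
from workcell import telemetry
o=telemetry.get_obs(); C=R.from_quat(o["tool_rot"]); p=o["eef_pos"]
Y=C.as_matrix()[:,1]; print("t%.2f"%o["clock"],"tcp",np.round(p*1000,1),"yaw %.1f"%np.degrees(np.arctan2(Y[1],Y[0])),"q",np.round(o["joint_pos"],2),"w%.1f"%(o["grip_width"]*1000),"F",np.round(o["ft_force"],1),"g%.0f"%o["grasp_force"])
if len(sys.argv)>4:
    x,y,z,a=map(float,sys.argv[1:]); a=np.radians(a)
    M=np.array([[-np.sin(a),np.cos(a),0],[np.cos(a),np.sin(a),0],[0,0,-1.]]).T
    rv=(C.inv()*R.from_matrix(M)).as_rotvec()/(2*np.pi)
    d=np.array([x,y,z])/1000-p
    print("turn",np.round(rv,4),"rows>=%.1f"%(np.linalg.norm(rv)*360/7.16))
    print("shift after turn",np.round(M.T@d/.3,4)," before turn",np.round(C.as_matrix().T@d/.3,4),"rows>=%.1f"%(np.linalg.norm(d)/.0417))
E
python3 go.py 576 -296 180 121
```

```text
t0.25 tcp [206.9 454.9 230.9] yaw 65.5 q [ 1.14  0.24  0.    1.34 -0.    1.57] w85.2 F [0.4 0.5 1.4] g0
turn [-1.00e-04 -1.00e-04 -1.54e-01] rows>=7.7
shift after turn [ 0.2345 -2.7792  0.1696]  before turn [-2.1562 -1.769   0.1714] rows>=20.1
```

```bash
python3 -m inch '[[[0,0,0],[-0.09,-0.074,0.007],-1],[[0,0,0],[-0.09,-0.074,0.007],-1],[[0,0,0],[-0.09,-0.074,0.007],-1],[[0,0,0],[-0.09,-0.074,0.007],-1],[[0,0,0],[-0.09,-0.074,0.007],-1],[[0,0,0],[-0.09,-0.074,0.007],-1],[[0,0,0],[-0.09,-0.074,0.007],-1],[[0,0,0],[-0.09,-0.074,0.007],-1],[[0,0,0],[-0.09,-0.074,0.007],-1],[[0,0,0],[-0.09,-0.074,0.007],-1]]'; python3 -m inch '[[[0,0,0],[-0.09,-0.074,0.007],-1],[[0,0,0],[-0.09,-0.074,0.007],-1],[[0,0,0],[-0.09,-0.074,0.007],-1],[[0,0,0],[-0.09,-0.074,0.007],-1],[[0,0,0],[-0.09,-0.074,0.007],-1],[[0,0,0],[-0.09,-0.074,0.007],-1],[[0,0,0],[-0.09,-0.074,0.007],-1],[[0,0,0],[-0.09,-0.074,0.007],-1],[[0,0,0],[-0.09,-0.074,0.007],-1],[[0,0,0],[-0.09,-0.074,0.007],-1]]'; python3 -m inch '[[[0,0,-0.0193],[0,0,0],-1],[[0,0,-0.0193],[0,0,0],-1],[[0,0,-0.0193],[0,0,0],-1],[[0,0,-0.0193],[0,0,0],-1],[[0,0,-0.0193],[0,0,0],-1],[[0,0,-0.0193],[0,0,0],-1],[[0,0,-0.0193],[0,0,0],-1],[[0,0,-0.0193],[0,0,0],-1]]'; python3 go.py 576 -296 130 121
```

```text
clock: 1.08
eef_pos: [0.3612, 0.1397, 0.2104]
tool_rot: [0.212, 0.977, 0.0, 0.0]
ft_force: [1.0, 0.7, 0.1]
grip_width: 0.0853
grasp_force: 0.0
clock: 1.92
eef_pos: [0.5151, -0.1743, 0.189]
tool_rot: [0.212, 0.977, 0.0, -0.0]
ft_force: [-0.2, 0.4, -0.2]
grip_width: 0.0854
grasp_force: 0.0
clock: 2.58
eef_pos: [0.5146, -0.1726, 0.1891]
tool_rot: [-0.271, 0.963, 0.0, -0.0]
ft_force: [-0.7, 0.2, 0.2]
grip_width: 0.0853
grasp_force: 0.0
t2.58 tcp [ 514.6 -172.6  189.1] yaw 121.5 q [-0.32  0.35  0.04  1.26 -0.   -0.87] w85.3 F [-0.7  0.2  0.2] g0
turn [ 0.0001 -0.0001  0.0013] rows>=0.1
shift after turn [ 0.0365 -0.4581  0.1969]  before turn [ 0.0402 -0.4578  0.1967] rows>=3.6
```

```bash
cat > snap.py <<'E'
import sys,pickle; from h import *
from workcell import vision
n=sys.argv[1]; c=vision.camera("wrist"); pickle.dump(c,open(f"pics/{n}.pkl","wb"))
cv2.imwrite(f"pics/{n}.png",c["img"][:,:,::-1])
E
python3 snap.py w0; python3 -m inch '[[[0,0,0.0013],[0.008,-0.092,0.02],-1],[[0,0,0],[0.008,-0.092,0.02],-1],[[0,0,0],[0.008,-0.092,0.02],-1],[[0,0,0],[0.008,-0.092,0.02],-1],[[0,0,0],[0.008,-0.09,0.02],-1],[[0,0,0],[0,0,0],-1]]'; python3 snap.py w1; python3 go.py 576 -296 80 121
python3 -c "
import cv2,numpy as np
cv2.imwrite('pics/w01.png',cv2.resize(np.hstack([cv2.imread('pics/w0.png'),cv2.imread('pics/w1.png')]),(800,250),interpolation=cv2.INTER_AREA))"
```

```text
clock: 3.13
eef_pos: [0.5752, -0.3008, 0.1564]
tool_rot: [-0.261, 0.965, -0.0, -0.001]
ft_force: [-0.9, 0.5, -0.3]
grip_width: 0.0852
grasp_force: 0.0
t3.18 tcp [ 574.5 -298.7  157. ] yaw 120.4 q [-0.48  0.57  0.31  1.31 -0.   -1.01] w85.5 F [ 0.   0.3 -0.5] g0
turn [ 0.0003 -0.0002 -0.0017] rows>=0.1
shift after turn [-0.009   0.005   0.2568]  before turn [-0.0093  0.0046  0.2568] rows>=1.8
```

View pics/w01.png

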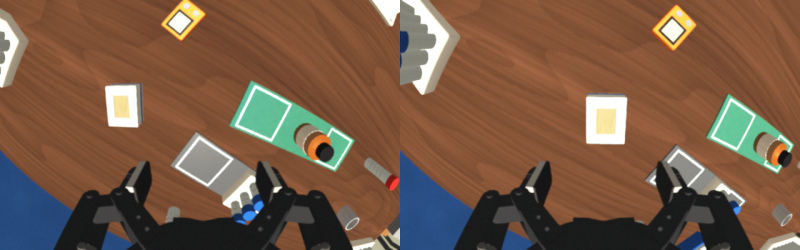

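Both wrist views show the carton, at about (125,105) and (605,118) of the composite, with the timer above it and the mats to the right. I'll fit the carton and timer top faces from these two places.

```bash
cat > quad.py <<'E'
import pickle; from h import *
from scipy.optimize import least_squares
def load(n): return pickle.load(open(f"pics/{n}.pkl","rb"))
def quad(c,uv,test,fish=True,rad=80):
    m=test(cv2.cvtColor(c["img"],cv2.COLOR_RGB2HSV).astype(int)).astype(np.uint8)
    m=cv2.morphologyEx(m,cv2.MORPH_CLOSE,np.ones((3,3)))
    n,l,st,ce=cv2.connectedComponentsWithStats(m)
    k=min((i for i in range(1,n) if st[i,4]>60),key=lambda i:np.hypot(*(ce[i]-uv)))
    h=cv2.convexHull(cv2.findContours((l==k).astype(np.uint8),0,1)[0][0])
    q=cv2.approxPolyN(h,4,ensure_convex=True).reshape(-1,2).astype(float) if hasattr(cv2,"approxPolyN") else cv2.boxPoints(cv2.minAreaRect(h))
    return q,st[k,4]
def fit(obs,sx,sy,x0):  # obs: list of (cam,quad,fish); unknown x,y,z,yaw of top face
    def corners(p):
        c,s=np.cos(p[3]),np.sin(p[3]); L=np.array([[sx,sy],[-sx,sy],[-sx,-sy],[sx,-sy]])/2
        return np.c_[L@np.array([[c,s],[-s,c]])+p[:2],np.full(4,p[2])]
    def res(p):
        r=[]
        for c,q,f in obs:
            u=proj(c,corners(p),f); D=np.linalg.norm(u[:,None]-q[None],axis=2); r.append((u-q[D.argmin(1)]).ravel())
        return np.concatenate(r)
    s=least_squares(res,x0,x_scale=[.01,.01,.01,.1]); return s.x,np.sqrt(np.mean(s.fun**2))
white=lambda H:((H[...,2]>190)&(H[...,1]<150))|((H[...,2]>215)&(H[...,0]>12))
orange=lambda H:(H[...,0]<24)&(H[...,0]>5)&(H[...,1]>150)&(H[...,2]>200)
E
cat > f1.py <<'E'
from quad import *
for name,P,t,sx,sy,x0 in (("carton",[.575,-.296,.036],white,.07,.056,.55),("timer",[.4096,-.2807,.02],orange,.06,.045,-.12)):
    O=[]
    for n in ("w0","w1"):
        c=load(n); q,a=quad(c,proj(c,P,True)[0],t); O.append((c,q,True)); print(n,proj(c,P,True).round(0).tolist(),q.round(0).tolist(),a)
    x,e=fit(O,sx,sy,P+[x0]); print(name,(x[:3]*1000).round(1),"yaw",np.degrees(x[3]).round(1),"rms px",e.round(2))
E
python3 f1.py
```

```text
w0 [[195.0, 171.0]] [[221.0, 204.0], [173.0, 202.0], [167.0, 137.0], [218.0, 136.0]] 3245
w1 [[331.0, 195.0]] [[364.0, 155.0], [359.0, 230.0], [298.0, 230.0], [297.0, 154.0]] 4832
carton [ 574.3 -297.4   37.8] yaw 29.3 rms px 0.79
w0 [[288.0, 36.0]] [[330.0, 22.0], [290.0, 66.0], [256.0, 39.0], [296.0, -6.0]] 841
w1 [[437.0, 49.0]] [[475.0, 39.0], [437.0, 82.0], [402.0, 47.0], [441.0, 5.0]] 1237
timer [ 401.4 -280.8   17.5] yaw -9.9 rms px 0.52
```

```bash
python3 go.py 574.4 -297.2 4 120
```

```text
t3.18 tcp [ 574.5 -298.7  157. ] yaw 120.4 q [-0.48  0.57  0.31  1.31 -0.   -1.01] w85.5 F [ 0.   0.3 -0.5] g0
turn [ 0.0003 -0.0002  0.001 ] rows>=0.1
shift after turn [-0.0023  0.0044  0.5102]  before turn [-0.0031  0.0033  0.5102] rows>=3.7
```

```bash
python3 -m inch '[[[0,0,0.001],[-0.002,0.004,0.085],-1],[[0,0,0],[0,0,0.085],-1],[[0,0,0],[0,0,0.085],-1],[[0,0,0],[0,0,0.085],-1],[[0,0,0],[0,0,0.085],-1],[[0,0,0],[0,0,0.06],-1],[[0,0,0],[0,0,0.025],-1],[[0,0,0],[0,0,0],-1]]'; python3 -m inch '[[[0,0,0],[0,0,0],1],[[0,0,0],[0,0,0],1],[[0,0,0],[0,0,0],1],[[0,0,0],[0,0,0],1],[[0,0,0],[0,0,0],1],[[0,0,0],[0,0,0],1],[[0,0,0],[0,0,0],1],[[0,0,0],[0,0,0],1],[[0,0,0],[0,0,0],1],[[0,0,0],[0,0,0],1]]'; python3 snap.py w2;python3 go.py 624.2 84 120 85.2
```

```text
clock: 3.85
eef_pos: [0.5728, -0.2938, 0.0042]
tool_rot: [-0.261, 0.965, 0.002, -0.002]
ft_force: [-0.0, 0.1, -0.3]
grip_width: 0.0855
grasp_force: 0.0
clock: 4.68
eef_pos: [0.5763, -0.2963, 0.0089]
tool_rot: [-0.261, 0.965, -0.001, 0.002]
ft_force: [0.3, 0.3, 6.3]
grip_width: 0.0552
grasp_force: 65.6
t4.73 tcp [ 576.3 -296.3    8.9] yaw 120.3 q [-0.47  0.69  0.11  0.99  0.   -1.  ] w55.3 F [-0.7 -0.5  5.8] g66
turn [-0.0005  0.0006  0.0975] rows>=4.9
shift after turn [-0.0529  1.2764 -0.3703]  before turn [-0.7781  1.0126 -0.372 ] rows>=9.6
```

View pics/w2.png

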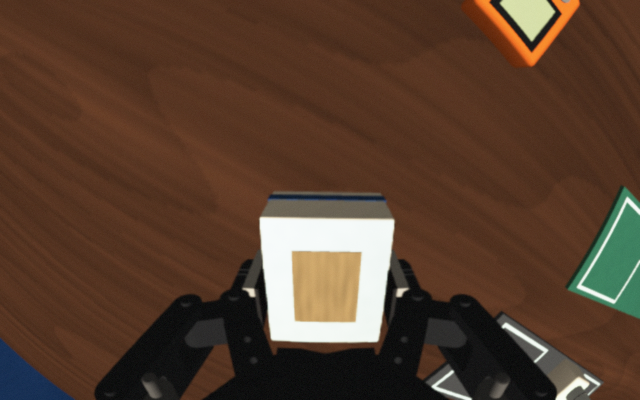

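The carton is gripped squarely between the pads, with its top face at columns 262–392 and rows 218–342. Next I'll work out its offset from the TCP, then lift.

```bash
cat > f2.py <<'E'
from quad import *; import sys
# carton pose in hand from one wrist view: prints centre relative to tcp in tool axes
from workcell import telemetry
n,z=sys.argv[1],float(sys.argv[2])/1000
o=telemetry.get_obs(); p=o["eef_pos"]; M=R.from_quat(o["tool_rot"]).as_matrix()
c=load(n); g=p+M@np.array([.0,0,0]); g[2]=z
q,a=quad(c,proj(c,g,True)[0],lambda H:(H[...,2]>140)&((H[...,1]<60)&(H[...,2]>215)|(H[...,0]<25)&(H[...,2]>150)&(H[...,1]<150)))
W=np.array([atz(ray(c,*u,True),z) for u in q]); ctr=W.mean(0)
e=[np.linalg.norm(W[i]-W[(i+1)%4])*1000 for i in range(4)]
print(q.tolist(),"edges",np.round(e,1),"centre",np.round(ctr*1000,1),"rel tcp tool axes",np.round(M.T@(ctr-p)*1000,1))
for i in range(4):
    d=W[(i+1)%4]-W[i]; print("edge dir",np.degrees(np.arctan2(d[1],d[0])).round(1))
E
python3 f2.py w2 36
python3 -m inch '[[[0,0,0],[0,0,-0.05],1],[[0,0,0],[0,0,-0.1],1],[[0,0,0],[0,0,-0.1],1],[[0,0,0],[0,0,-0.1],1],[[0,0,0],[0,0,-0.1],1],[[0,0,0],[0,0,0],1]]'; python3 go.py 624.2 84 140 85.2
```

```text
[[396.0, 218.0], [378.0, 342.0], [270.0, 342.0], [258.0, 216.0]] edges [70.2 55.9 71.3 56.1] centre [ 575.1 -297.7   36. ] rel tcp tool axes [  1.7  -0.7 -27.1]
edge dir 29.0
edge dir -59.4
edge dir -150.8
edge dir 119.5
clock: 5.23
eef_pos: [0.5782, -0.2973, 0.1495]
tool_rot: [-0.261, 0.965, -0.004, 0.005]
ft_force: [1.0, 0.0, -0.4]
grip_width: 0.055
grasp_force: 65.0
t5.23 tcp [ 578.2 -297.3  149.5] yaw 120.3 q [-0.47  0.57  0.29  1.28  0.   -1.  ] w55.0 F [ 1.   0.  -0.4] g65
turn [-0.0014  0.0016  0.0975] rows>=4.9
shift after turn [-0.0464  1.2794  0.0317]  before turn [-0.7733  1.0205  0.026 ] rows>=9.2
```

```bash
python3 -m inch '[[[0,0,0.0195],[0,0,0],1],[[0,0,0.0195],[0,0,0],1],[[0,0,0.0195],[0,0,0],1],[[0,0,0.0195],[0,0,0],1],[[0,0,0.0195],[0,0,0],1],[[0,0,0],[-0.004,0.1,0],1],[[0,0,0],[-0.004,0.1,0],1],[[0,0,0],[-0.004,0.1,0],1],[[0,0,0],[-0.004,0.1,0],1],[[0,0,0],[-0.004,0.1,0],1]]'; python3 -m inch '[[[0,0,0],[-0.004,0.1,0],1],[[0,0,0],[-0.004,0.1,0],1],[[0,0,0],[-0.004,0.1,0],1],[[0,0,0],[0,0,0],1]]';python3 snap.py w3; python3 -m inch '[[[0,0,0],[-0.004,0.1,0],1],[[0,0,0],[-0.004,0.1,0],1],[[0,0,0],[-0.004,0.1,0],1],[[0,0,0],[-0.004,0.1,0],1],[[0,0,0],[0,0,0],1]]';python3 snap.py w4;python3 go.py 624.2 84 140 85.2
python3 -c "
import cv2,numpy as np
cv2.imwrite('pics/w34.png',cv2.resize(np.vstack([cv2.imread('pics/w3.png')[:300],cv2.imread('pics/w4.png')[:300]]),(640,600)))"
```

```text
clock: 6.07
eef_pos: [0.5927, -0.1452, 0.141]
tool_rot: [0.042, 0.999, 0.0, -0.0]
ft_force: [0.6, -0.4, -1.4]
grip_width: 0.055
grasp_force: 64.8
clock: 6.4
eef_pos: [0.6044, -0.0514, 0.1411]
tool_rot: [0.039, 0.999, 0.001, -0.0]
ft_force: [-1.1, -0.4, -1.3]
grip_width: 0.055
grasp_force: 64.8
clock: 6.87
eef_pos: [0.6194, 0.0665, 0.141]
tool_rot: [0.039, 0.999, 0.001, 0.0]
ft_force: [0.1, 0.6, -1.6]
grip_width: 0.0552
grasp_force: 64.8
t6.92 tcp [619.1  63.9 141. ] yaw 85.4 q [0.1  0.53 0.2  1.24 0.   0.18] w55.1 F [ 0.4 -0.7 -1. ] g65
turn [-0.     -0.      0.0005] rows>=0.0
shift after turn [-0.0113  0.0681  0.0032]  before turn [-0.0115  0.068   0.0032] rows>=0.5
```

View pics/w34.png

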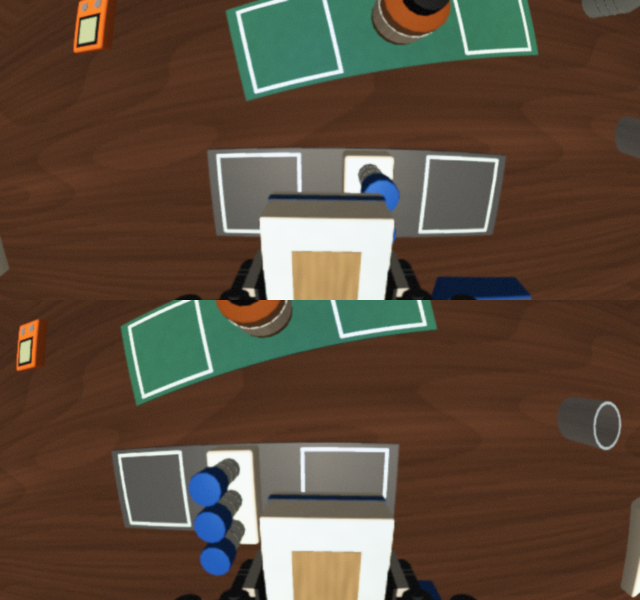

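In w3 the grey mat spans columns 209–505, with the left square's corners at (428,155), (500,159), (491,235) and (421,232). In w4 the near edge of that square sits at row 148, columns 301–389. I'll localise the square in the robot's own frame.

Run:
```python
from quad import *
a,b=load("w3"),load("w4")
w=lambda c,u,v,z=.004: (atz(ray(c,u,v,True),z)*1000)
q=[(428,155),(500,159),(491,235),(421,232)]
W=np.array([w(a,*u) for u in q]); print("sq w3",W.round(1).tolist(),"ctr",W.mean(0).round(1))
q=[(209,150),(505,155),(493,237),(217,236)]
W=np.array([w(a,*u) for u in q]); c=W.mean(0); d=W[1]+W[2]-W[0]-W[3]; d/=np.linalg.norm(d)
print("mat w3",W.round(1).tolist(),c.round(1),"len",np.linalg.norm(W[0]-W[1]).round(1),"yaw",np.degrees(np.arctan2(-d[0],d[1])).round(2),"L",(c+100*d).round(1))
for n,u3,u4 in (("sqNR",(428,155),(301,148)),("sqNL",(500,159),(389,148)),("matNL",(505,155),(399,143))):
    p,e=tri([ray(a,*u3,True),ray(b,*u4,True)]); print(n,(p*1000).round(1),np.round(np.array(e)*1000,1))
# prediction of the two-view mat model for comparison
y=-.083;L=np.array([.6242,.084]);M=np.array([[np.cos(y),-np.sin(y)],[np.sin(y),np.cos(y)]])
P=np.array([np.r_[L+M@np.array([i,j])*.0405,.004] for i,j in((-1,-1),(-1,1),(1,1),(1,-1))])
print("pred w3",proj(a,P,True).round(1).tolist()); print("pred w4",proj(b,P,True).round(1).tolist())
```

```text
sq w3 [[580.7, 47.8, 4.0], [587.9, 129.3, 4.0], [673.9, 127.9, 4.0], [660.7, 42.7, 4.0]] ctr [625.8  86.9   4. ]
mat w3 [[559.2, -159.4, 4.0], [583.8, 135.4, 4.0], [676.8, 131.1, 4.0], [649.0, -168.5, 4.0]] [617.2 -15.3   4. ] len 295.8 yaw -5.04 L [626.   84.3   4. ]
sqNR [580.7  47.2   5.9] [0.4 0.4]
sqNL [586.7 126.7   8.1] [0.2 0.2]
matNL [ 5.843e+02  1.382e+02 -2.000e-01] [0.5 0.5]
pred w3 [[427.2, 154.8], [498.8, 158.4], [486.5, 230.8], [418.8, 232.7]]
pred w4 [[301.0, 147.0], [389.1, 147.9], [383.8, 228.4], [302.6, 228.4]]
```

```bash
python3 f2.py w4 168; python3 go.py 626.2 84.8 17 85.2
```

```text
[[394.0, 219.0], [385.0, 361.0], [271.0, 340.0], [191.0, 122.0]] edges [ 86.   63.4 111.5  90.2] centre [611.8  61.4 168. ] rel tcp tool axes [  7.1  -3.1 -27. ]
edge dir -1.3
edge dir -110.7
edge dir -171.8
edge dir 58.7
t6.92 tcp [619.1  63.9 141. ] yaw 85.4 q [0.1  0.53 0.2  1.24 0.   0.18] w55.1 F [ 0.4 -0.7 -1. ] g65
turn [-0.     -0.      0.0005] rows>=0.0
shift after turn [-0.0177  0.0713  0.4132]  before turn [-0.018   0.0712  0.4132] rows>=3.0
```

```bash
python3 -m inch '[[[0,0,0.0005],[-0.018,0.072,0],1],[[0,0,0],[0,0,0.05],1],[[0,0,0],[0,0,0.1],1],[[0,0,0],[0,0,0.1],1],[[0,0,0],[0,0,0.08],1],[[0,0,0],[0,0,0.04],1],[[0,0,0],[0,0,0.03],1],[[0,0,0],[0,0,0.01],1],[[0,0,0],[0,0,0],1],[[0,0,0],[0,0,0],1]]'; python3 go.py 626.2 84.8 13 85.2
```

```text
clock: 7.75
eef_pos: [0.6275, 0.0829, 0.0198]
tool_rot: [0.044, 0.999, 0.0, 0.001]
ft_force: [0.5, 0.4, -1.5]
grip_width: 0.0547
grasp_force: 64.8
t7.75 tcp [627.5  82.9  19.8] yaw 85.0 q [ 0.13  0.65  0.07  0.99 -0.    0.22] w54.7 F [ 0.5  0.4 -1.5] g65
turn [ 0.0001  0.0004 -0.0006] rows>=0.0
shift after turn [0.0049 0.0058 0.0226]  before turn [0.005  0.0058 0.0226] rows>=0.2
```

Readings scatter by 1–2 mm, so I'll have the helper average a few.

```bash
python3 - <<'E'
s=open("go.py").read()
s=s.replace('from workcell import telemetry\n','from workcell import telemetry,vision\n').replace('p=o["eef_pos"]','p=o["eef_pos"]; Q=[p]\nfor _ in range(5): vision.camera("wrist"); Q.append(telemetry.get_obs()["eef_pos"])\np=np.mean(Q,0); print("sd",np.round(np.std(Q,0)*1000,1))')
open("go.py","w").write(s)
E
python3 go.py 626.2 84.8 13 85.2
```

```text
sd [0.2 0.1 0.2]
t7.75 tcp [627.5  83.2  19.9] yaw 85.0 q [ 0.13  0.65  0.07  0.99 -0.    0.22] w54.7 F [ 0.5  0.4 -1.5] g65
turn [ 0.0001  0.0004 -0.0006] rows>=0.0
shift after turn [0.0046 0.0049 0.023 ]  before turn [0.0047 0.0049 0.023 ] rows>=0.2
```

```bash
python3 -m inch '[[[0,0,0],[0.0046,0.0049,0],1],[[0,0,0],[0,0,0],1],[[0,0,0],[0,0,0.013],1],[[0,0,0],[0,0,0.012],1],[[0,0,0],[0,0,0],1],[[0,0,0],[0,0,0],1]]'; python3 go.py 626.2 84.8 13 85.2
```

```text
clock: 8.5
eef_pos: [0.6256, 0.085, 0.0129]
tool_rot: [0.043, 0.999, 0.0, 0.001]
ft_force: [-3.2, 1.2, 10.2]
grip_width: 0.0552
grasp_force: 66.3
sd [0. 0. 0.]
t8.50 tcp [625.6  85.   12.9] yaw 85.0 q [ 0.14  0.66  0.06  0.97 -0.    0.22] w55.2 F [-3.2  1.2 10.2] g66
turn [ 0.0001  0.0003 -0.0005] rows>=0.0
shift after turn [-0.0022 -0.0005 -0.0003]  before turn [-0.0022 -0.0005 -0.0003] rows>=0.0
```

```bash
python3 -m inch '[[[0,0,0],[0,0,-0.005],0],[[0,0,0],[0,0,0],-1],[[0,0,0],[0,0,0],-1],[[0,0,0],[0,0,0],-1],[[0,0,0],[0,0,0],-1],[[0,0,0],[0,0,-0.05],-1],[[0,0,0],[0,0,-0.1],-1],[[0,0,0],[0,0,-0.12],-1],[[0,0,0],[0,0,-0.12],-1],[[0,0,0],[0,0,0],-1]]'; python3 -m inch '[[[0,0,0],[0,0,0],-1],[[0,0,0],[0,0,0],-1]]' ; python3 snap.py w5; python3 go.py 407 -281 140 83
```

```text
clock: 9.58
eef_pos: [0.6299, 0.0854, 0.1378]
tool_rot: [0.043, 0.999, 0.001, 0.007]
ft_force: [0.8, 0.6, 1.1]
grip_width: 0.0853
grasp_force: 0.0
clock: 9.75
eef_pos: [0.6248, 0.0847, 0.129]
tool_rot: [0.043, 0.999, -0.0, -0.0]
ft_force: [-0.6, -0.1, -0.3]
grip_width: 0.0855
grasp_force: 0.0
sd [0.2 0.  0.3]
t9.80 tcp [623.9  84.6 127.5] yaw 85.0 q [ 0.13  0.56  0.21  1.22 -0.    0.22] w85.5 F [-0.7 -0.5  0.2] g0
turn [-0.0001 -0.0004  0.0056] rows>=0.3
shift after turn [ 0.5692 -1.2977 -0.0416]  before turn [ 0.6146 -1.2768 -0.0394] rows>=10.2
```

View pics/w5.png

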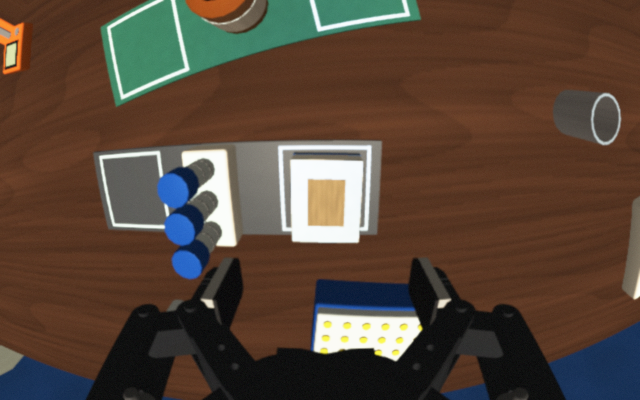

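```bash
python3 - <<'E'
from quad import *
c=load("w5")
w=lambda u,v,z: (atz(ray(c,u,v,True),z)*1000)
W=np.array([w(*u,.040) for u in ((292,158),(363,160),(360,243),(292,241))])
print("carton",W.mean(0).round(1),[np.linalg.norm(W[i]-W[i-1]).round(1) for i in range(4)], np.degrees(np.arctan2(*(W[1]-W[0])[:2])).round(1))
for n,u in (("sqNR",(279,146)),("sqNL",(371,147))): print(n,w(*u,.004).round(1))
E
python3 -m inch '[[[0,0,0.0056],[0,0,-0.04],-1],[[0,0,0],[0.0474,-0.108,0],-1],[[0,0,0],[0.0474,-0.108,0],-1],[[0,0,0],[0.0474,-0.108,0],-1],[[0,0,0],[0.0474,-0.108,0],-1],[[0,0,0],[0.0474,-0.108,0],-1],[[0,0,0],[0.0474,-0.108,0],-1],[[0,0,0],[0.0474,-0.108,0],-1],[[0,0,0],[0.0474,-0.108,0],-1],[[0,0,0],[0,0,0],-1]]';  python3 -m inch '[[[0,0,0],[0,0,0],-1]]'; python3 snap.py w6; python3 -m inch '[[[0,0,0],[0.0474,-0.108,0],-1],[[0,0,0],[0.0474,-0.108,0],-1],[[0,0,0],[0.0474,-0.108,0],-1],[[0,0,0],[0.0474,-0.108,0],-1],[[0,0,0],[0,0,0],-1],[[0,0,0],[0,0,0],-1],[[0,0,0],[0,0,0],-1]]'; python3 snap.py w7; sed -i 's/"w0","w1"/"w6","w7"/' f1.py; python3 f1.py | tail -3; python3 go.py 407 -281 140 83
```

```text
carton [623.9  85.2  40. ] [np.float64(70.3), np.float64(54.1), np.float64(70.6), np.float64(57.0)] 6.6
sqNR [580.9  47.1   4. ]
sqNL [588.8 127.3   4. ]
clock: 10.88
eef_pos: [0.4769, -0.163, 0.1408]
tool_rot: [0.064, 0.998, -0.001, -0.001]
ft_force: [-0.5, 0.2, 0.0]
grip_width: 0.0853
grasp_force: 0.0
clock: 10.97
eef_pos: [0.4794, -0.1601, 0.1411]
tool_rot: [0.063, 0.998, 0.0, -0.0]
ft_force: [0.9, -0.4, 0.1]
grip_width: 0.0855
grasp_force: 0.0
clock: 11.6
eef_pos: [0.4091, -0.2795, 0.1411]
tool_rot: [0.06, 0.998, 0.0, 0.0]
ft_force: [-0.7, 0.6, 0.1]
grip_width: 0.0852
grasp_force: 0.0
w6 [[185.0, 135.0]] [[208.0, 158.0], [164.0, 158.0], [164.0, 95.0], [207.0, 93.0]] 1417
w7 [[325.0, 192.0]] [[352.0, 150.0], [347.0, 215.0], [298.0, 213.0], [299.0, 148.0]] 758
timer [ 401.4 -280.3   18. ] yaw -10.0 rms px 0.61
sd [0.1 0.2 0.1]
t11.65 tcp [ 409.2 -279.2  141.2] yaw 83.1 q [-0.6   0.29 -0.17  1.11  0.   -0.48] w85.6 F [0.1 0.7 0.4] g0
turn [ 0.0001 -0.      0.0004] rows>=0.0
shift after turn [ 0.0065 -0.007   0.004 ]  before turn [ 0.0065 -0.007   0.004 ] rows>=0.1
```

View pics/w7.png

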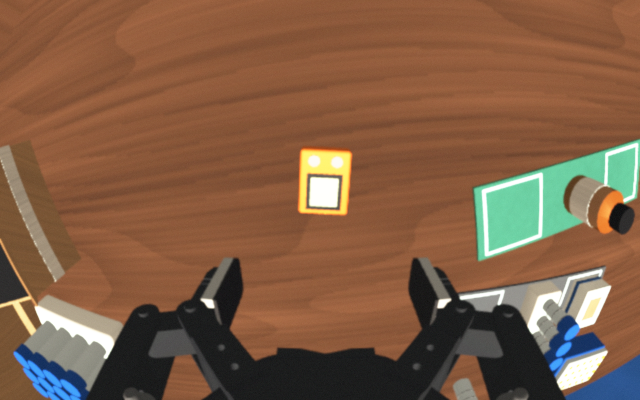

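The carton sits at (623.9, 85.2) against the square centre (624.5, 84.2), which is fine. In w7 the timer is at (325,182) face up, with the open finger tips near (238,262) and (415,262). I'll check how far forward the tips reach, then grasp.

```bash
python3 - <<'E'
from quad import *
from workcell import telemetry
o=telemetry.get_obs(); c=load("w7"); M=R.from_quat(o["tool_rot"]).as_matrix()
for d in (-.02,-.015,-.01,-.005,0,.005,.01): print(d,[proj(c,o["eef_pos"]+M@np.array([x,y,d]),True)[0].round(0).tolist() for y in(.0425,-.0425) for x in (.011,-.011)])
E
python3 go.py 401.4 -280.3 3 81.5
```

```text
-0.02 [[418.0, 261.0], [412.0, 298.0], [236.0, 261.0], [242.0, 298.0]]
-0.015 [[415.0, 256.0], [409.0, 292.0], [239.0, 256.0], [244.0, 293.0]]
-0.01 [[412.0, 251.0], [407.0, 287.0], [241.0, 251.0], [246.0, 287.0]]
-0.005 [[410.0, 246.0], [405.0, 282.0], [243.0, 246.0], [248.0, 282.0]]
0 [[408.0, 242.0], [403.0, 277.0], [246.0, 242.0], [250.0, 277.0]]
0.005 [[405.0, 237.0], [401.0, 272.0], [248.0, 238.0], [252.0, 272.0]]
0.01 [[403.0, 233.0], [399.0, 267.0], [250.0, 234.0], [254.0, 268.0]]
sd [0.2 0.3 0. ]
t11.90 tcp [ 408.7 -279.8  141.3] yaw 83.1 q [-0.6   0.29 -0.17  1.11  0.   -0.48] w85.3 F [-0.2  0.1 -0. ] g0
turn [ 0.     -0.      0.0045] rows>=0.2
shift after turn [ 0.0237 -0.0051  0.4611]  before turn [ 0.0238 -0.0045  0.4611] rows>=3.3
```

```bash
python3 -m inch '[[[0,0,0.0045],[0.0238,-0.0045,0.05],-1],[[0,0,0],[0,0,0.1],-1],[[0,0,0],[0,0,0.1],-1],[[0,0,0],[0,0,0.1],-1],[[0,0,0],[0,0,0.07],-1],[[0,0,0],[0,0,0.04],-1],[[0,0,0],[0,0,0],-1],[[0,0,0],[0,0,0],-1],[[0,0,0],[0,0,0],-1]]'; python3 go.py 401.4 -280.3 2 81.5;  python3 -m inch '[[[0,0,0],[0,0,0],1],[[0,0,0],[0,0,0],1],[[0,0,0],[0,0,0],1],[[0,0,0],[0,0,0],1],[[0,0,0],[0,0,0],1],[[0,0,0],[0,0,0],1],[[0,0,0],[0,0,0],1],[[0,0,0],[0,0,0],1],[[0,0,0],[0,0,0],1],[[0,0,0],[0,0,0],1]]';python3 snap.py w8; python3 go.py
```

```text
clock: 12.9
eef_pos: [0.4018, -0.2814, 0.0042]
tool_rot: [0.075, 0.997, -0.0, 0.001]
ft_force: [-0.2, -0.5, 0.2]
grip_width: 0.0851
grasp_force: 0.0
sd [0.2 0.1 0.2]
t12.90 tcp [ 402.  -281.5    4.5] yaw 81.4 q [-0.61  0.45 -0.36  0.76 -0.   -0.46] w85.1 F [-0.2 -0.5  0.2] g0
turn [-0.0001  0.0002 -0.0003] rows>=0.0
shift after turn [0.0025 0.0037 0.0083]  before turn [0.0025 0.0037 0.0083] rows>=0.1
clock: 13.98
eef_pos: [0.4014, -0.2811, 0.0038]
tool_rot: [0.075, 0.997, -0.0, 0.0]
ft_force: [-1.0, 1.0, 6.0]
grip_width: 0.0438
grasp_force: 62.7
sd [0. 0. 0.]
t14.03 tcp [ 401.4 -281.1    3.8] yaw 81.4 q [-0.61  0.45 -0.36  0.76  0.   -0.46] w43.4 F [-1.2  0.5  5. ] g63
```

View pics/w8.png

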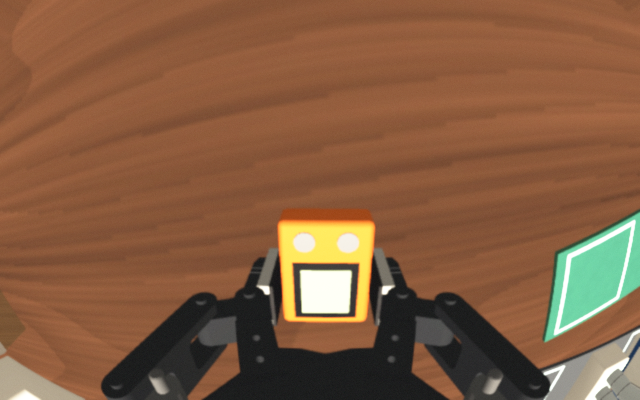

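The timer is gripped face up, with its top corners at (280,221), (374,221), (367,321) and (284,321).

```bash
python3 - <<'E'
from quad import *
from workcell import telemetry
o=telemetry.get_obs(); c=load("w8"); M=R.from_quat(o["tool_rot"]).as_matrix()
W=np.array([atz(ray(c,*u,True),.02) for u in ((280,221),(374,221),(367,321),(284,321))])
print([np.linalg.norm(W[i]-W[i-1]).round(4) for i in range(4)],"rel",(M.T@(W.mean(0)-o["eef_pos"])*1000).round(1))
E
python3 -m inch '[[[0,0,0],[0,0,-0.05],1],[[0,0,0],[0,0,-0.1],1],[[0,0,0],[0,0,-0.12],1],[[0,0,0],[0,0,-0.12],1],[[0,0,0],[0,0,-0.1],1],[[0,0,0],[0,0,0],1],[[0,0,0],[0,0,0],1]]'; python3 go.py 625 85 150 85.2
```

```text
[np.float64(0.0586), np.float64(0.0417), np.float64(0.0586), np.float64(0.0443)] rel [  0.9  -0.2 -16.2]
clock: 14.87
eef_pos: [0.4021, -0.2816, 0.1519]
tool_rot: [0.075, 0.997, -0.001, 0.002]
ft_force: [0.5, 0.7, -1.5]
grip_width: 0.0433
grasp_force: 62.1
sd [0.8 0.6 1.3]
t14.87 tcp [ 400.5 -280.4  149.4] yaw 81.4 q [-0.61  0.27 -0.17  1.13 -0.   -0.46] w43.3 F [ 0.5  0.7 -1.5] g62
turn [-0.0003  0.0006 -0.0106] rows>=0.5
shift after turn [-0.6439  1.2765 -0.002 ]  before turn [-0.5576  1.3165 -0.0024] rows>=10.3
```

```bash
python3 -m inch '[[[0,0,-0.0106],[0,0,0],1],[[0,0,0],[-0.0495,0.0982,0],1],[[0,0,0],[-0.0495,0.0982,0],1],[[0,0,0],[-0.0495,0.0982,0],1],[[0,0,0],[-0.0495,0.0982,0],1],[[0,0,0],[-0.0495,0.0982,0],1],[[0,0,0],[-0.0495,0.0982,0],1],[[0,0,0],[-0.0495,0.0982,0],1],[[0,0,0],[-0.0495,0.0982,0],1],[[0,0,0],[-0.0495,0.0982,0],1]]';  python3 -m inch '[[[0,0,0],[-0.0495,0.0982,0],1],[[0,0,0],[-0.0495,0.0982,0],1],[[0,0,0],[-0.0495,0.0982,0],1],[[0,0,0],[-0.0495,0.0982,0],1],[[0,0,0],[0,0,0.05],1],[[0,0,0],[0,0,0.1],1],[[0,0,0],[0,0,0.1],1],[[0,0,0],[0,0,0.06],1],[[0,0,0],[0,0,0],1],[[0,0,0],[0,0,0],1]]'; python3 go.py 624.9 85.1 44.5 85.2; python3 snap.py w9
```

```text
clock: 15.95
eef_pos: [0.5562, -0.0262, 0.1487]
tool_rot: [0.042, 0.999, -0.0, -0.001]
ft_force: [0.4, -0.1, -0.7]
grip_width: 0.0437
grasp_force: 62.1
clock: 16.78
eef_pos: [0.6235, 0.0844, 0.0548]
tool_rot: [0.042, 0.999, -0.0, -0.003]
ft_force: [-0.7, 0.3, -0.3]
grip_width: 0.0431
grasp_force: 62.0
sd [1.2 0.1 1.6]
t16.78 tcp [625.9  84.6  57.9] yaw 85.2 q [0.13 0.62 0.11 1.07 0.   0.22] w43.1 F [-0.7  0.3 -0.3] g62
turn [-0.0002 -0.0009  0.    ] rows>=0.0
shift after turn [0.0036 0.0012 0.0447]  before turn [0.0034 0.0013 0.0447] rows>=0.3
```

View pics/w9.png

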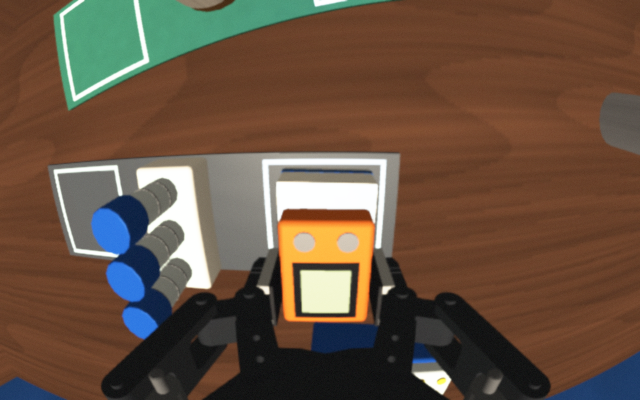

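The timer is above the carton and squared to it; the carton edge shows evenly at columns 277–378 either side of the timer (280–374). Now I'll read the settled pose and lower.

```bash
python3 -m inch '[[[0,0,0],[0,0,0.03],1],[[0,0,0],[0,0,0],1],[[0,0,0],[0,0,0],1],[[0,0,0],[0,0,0],1]]'; python3 go.py 624.9 85.1 43.8 85.2
```

```text
clock: 17.42
eef_pos: [0.6252, 0.0846, 0.0481]
tool_rot: [0.042, 0.999, -0.0, -0.0]
ft_force: [-0.0, 0.5, -0.7]
grip_width: 0.0435
grasp_force: 62.1
sd [0.1 0.  0.1]
t17.42 tcp [625.4  84.6  48.3] yaw 85.2 q [0.13 0.62 0.1  1.05 0.   0.22] w43.5 F [-0.   0.5 -0.7] g62
turn [-0.     -0.0001 -0.    ] rows>=0.0
shift after turn [0.0019 0.0014 0.0151]  before turn [0.0019 0.0014 0.0151] rows>=0.1
```

```bash
python3 -m inch '[[[0,0,0],[0.0019,0.0014,0],1],[[0,0,0],[0,0,0.008],1],[[0,0,0],[0,0,0.007],1],[[0,0,0],[0,0,0],1],[[0,0,0],[0,0,0],1]]'; python3 go.py; python3 -m inch '[[[0,0,0],[0,0,0],0.2],[[0,0,0],[0,0,0],-0.4],[[0,0,0],[0,0,0],-1],[[0,0,0],[0,0,0],-1],[[0,0,0],[0,0,-0.03],-1],[[0,0,0],[0,0,-0.08],-1],[[0,0,0],[0,0,-0.12],-1],[[0,0,0],[0,0,-0.12],-1],[[0,0,0],[0,0,0],-1],[[0,0,0],[0,0,0],-1]]'; python3 -m inch '[[[0,0,0],[0,0,0],-1],[[0,0,0],[0,0,0],-1]]';python3 snap.py w10;  python3 go.py 557 354.7 150 85.2
python3 - <<'E'
from quad import *
c=load("w10")
for n,P,t,z,sx,sy in (("timer",[.6242,.085,.06],orange,.06,.06,.045),):
    q,a=quad(c,proj(c,P,True)[0],t); W=np.array([atz(ray(c,*u,True),z) for u in q])*1000
    print(n,proj(c,P,True).round(0),q.tolist(),W.mean(0).round(1),[np.linalg.norm(W[i]-W[i-1]).round(1) for i in range(4)])
E
```

```text
clock: 18.08
eef_pos: [0.625, 0.0852, 0.0439]
tool_rot: [0.042, 0.999, 0.0, 0.0]
ft_force: [-0.0, -0.3, 0.9]
grip_width: 0.0437
grasp_force: 62.2
sd [0. 0. 0.]
t18.08 tcp [625.   85.2  43.9] yaw 85.2 q [0.14 0.63 0.09 1.04 0.   0.22] w43.7 F [-0.  -0.3  0.9] g62
clock: 19.17
eef_pos: [0.6272, 0.0854, 0.1531]
tool_rot: [0.042, 0.999, 0.001, 0.004]
ft_force: [-0.2, -0.5, -1.2]
grip_width: 0.0852
grasp_force: 0.0
clock: 19.33
eef_pos: [0.6239, 0.085, 0.1476]
tool_rot: [0.042, 0.999, -0.0, -0.001]
ft_force: [-0.0, -0.3, -0.6]
grip_width: 0.0852
grasp_force: 0.0
sd [0.3 0.  0.3]
t19.38 tcp [624.1  85.  147.4] yaw 85.2 q [ 0.14  0.54  0.24  1.27 -0.    0.22] w85.2 F [ 0.4  0.2 -0.4] g0
turn [-0.0001 -0.0005  0.    ] rows>=0.0
shift after turn [ 0.298   0.8772 -0.0087]  before turn [ 0.2979  0.8772 -0.0084] rows>=6.7
timer [[326. 205.]] [[354.0, 169.0], [352.0, 238.0], [299.0, 238.0], [299.0, 169.0]] [624.2  84.7  60. ] [np.float64(42.0), np.float64(58.3), np.float64(43.8), np.float64(58.3)]
```

The timer is centred at (624.2, 84.7). Next is the beaker.

```bash
python3 -m inch '[[[0,0,0],[0.037,0.1097,0],-1],[[0,0,0],[0.037,0.1097,0],-1],[[0,0,0],[0.037,0.1097,0],-1],[[0,0,0],[0.037,0.1097,0],-1],[[0,0,0],[0.037,0.1097,0],-1],[[0,0,0],[0,0,0],-1],[[0,0,0],[0,0,0],-1],[[0,0,0],[0,0,0],-1]]'; python3 snap.py w11; python3 -m inch '[[[0,0,0],[0.037,0.1097,0],-1],[[0,0,0],[0.037,0.1097,0],-1],[[0,0,0],[0.037,0.1097,0],-1],[[0,0,0],[0,0,0],-1],[[0,0,0],[0,0,0],-1],[[0,0,0],[0,0,0],-1]]'; python3 snap.py w12; python3 go.py 557 354.7 150 85.2
python3 - <<'E'
from quad import *
C=[]
for n in ("w11","w12"):
    c=load(n); u=proj(c,[.557,.3547,.060],True)[0].round().astype(int); x,y=max(0,min(560,u[0]-40)),max(0,u[1]-40)
    print(n,u,"crop origin",x,y); C.append(cv2.resize(c["img"][y:y+100,x:x+80,::-1],(400,500),interpolation=cv2.INTER_CUBIC))
cv2.imwrite("pics/bk.png",np.hstack(C))
E
```

```text
clock: 20.3
eef_pos: [0.5832, 0.2536, 0.1484]
tool_rot: [0.042, 0.999, -0.0, -0.0]
ft_force: [-0.3, 0.3, 0.8]
grip_width: 0.0854
grasp_force: 0.0
clock: 20.85
eef_pos: [0.5589, 0.3535, 0.1486]
tool_rot: [0.043, 0.999, -0.0, -0.0]
ft_force: [0.1, -1.1, 0.0]
grip_width: 0.0853
grasp_force: 0.0
sd [0.1 0.3 0.1]
t20.90 tcp [559.1 353.2 148.9] yaw 85.1 q [ 0.56  0.61  0.35  1.31 -0.    0.65] w85.2 F [-0.6 -1.   0.1] g0
turn [-0.0001 -0.     -0.0004] rows>=0.0
shift after turn [ 0.0075  0.0043 -0.0038]  before turn [ 0.0075  0.0043 -0.0038] rows>=0.1
w11 [449 163] crop origin 409 123
w12 [328 201] crop origin 288 161
```

View pics/bk.png

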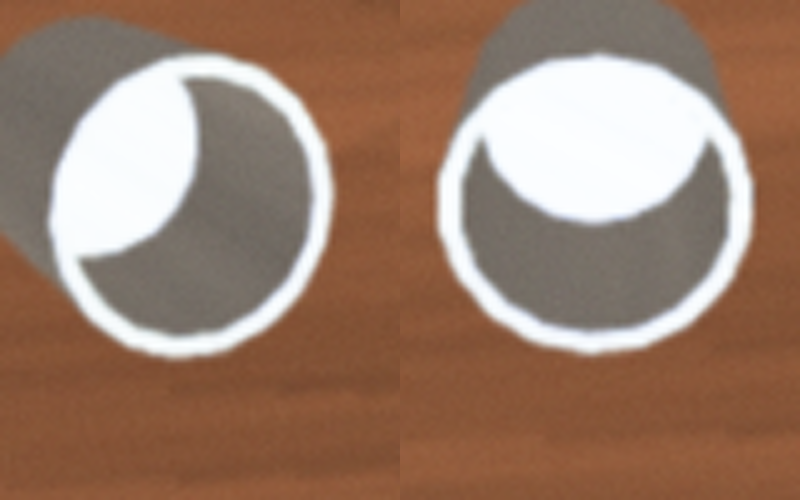

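The rim is a clean white ring, centred near (447,164) in w11 and (327,202) in w12. I'll fit a 50 mm circle with free height to both views.

```bash
cat > ring.py <<'E'
from quad import *
def ring(names,P,test,r):
    H=[]
    for n in names:
        c=load(n); m=test(cv2.cvtColor(c["img"],cv2.COLOR_RGB2HSV).astype(int)).astype(np.uint8)
        k,l,st,ce=cv2.connectedComponentsWithStats(m); uv=proj(c,P,True)[0]
        i=min((i for i in range(1,k) if st[i,4]>60),key=lambda i:np.hypot(*(ce[i]-uv)))
        H.append((c,cv2.convexHull(cv2.findContours((l==i).astype(np.uint8),0,1)[0][0]).reshape(-1,2).astype(float)))
    def res(p): return np.concatenate([np.linalg.norm(np.array([atz(ray(c,*u,True),p[2]) for u in h])[:,:2]-p[:2],axis=1)-r for c,h in H])
    s=least_squares(res,P); print("centre",(s.x*1000).round(1),"rms mm",(1000*np.sqrt(np.mean(s.fun**2))).round(2)); return s.x
E
python3 -c "
from ring import *
for r in (.025,.0255): ring(['w11','w12'],[.557,.3547,.06],lambda H:(H[...,2]>200)&(H[...,1]<60),r)"; python3 go.py 557 354.7 18 85.2
```

```text
centre [558.2 353.9  58.4] rms mm 0.18
centre [558.6 354.2  57. ] rms mm 0.56
sd [0.2 0.4 0. ]
t21.15 tcp [558.7 354.3 148.9] yaw 85.1 q [ 0.56  0.61  0.35  1.31 -0.    0.65] w85.3 F [-0.7  0.6  0. ] g0
turn [-0.      0.     -0.0003] rows>=0.0
shift after turn [0.0059 0.001  0.4364]  before turn [0.0059 0.001  0.4364] rows>=3.1
```

```bash
python3 -m inch '[[[0,0,0],[0.002,-0.001,0.05],-1],[[0,0,0],[0,0,0.1],-1],[[0,0,0],[0,0,0.1],-1],[[0,0,0],[0,0,0.1],-1],[[0,0,0],[0,0,0.06],-1],[[0,0,0],[0,0,0.03],-1],[[0,0,0],[0,0,0],-1],[[0,0,0],[0,0,0],-1],[[0,0,0],[0,0,0],-1]]';python3 go.py;  python3 -m inch '[[[0,0,0],[0,0,0],1],[[0,0,0],[0,0,0],1],[[0,0,0],[0,0,0],1],[[0,0,0],[0,0,0],1],[[0,0,0],[0,0,0],1],[[0,0,0],[0,0,0],1],[[0,0,0],[0,0,0],1],[[0,0,0],[0,0,0],1],[[0,0,0],[0,0,0],1],[[0,0,0],[0,0,0],1]]';python3 snap.py w13; python3 go.py; python3 -c "
from ring import *
ring(['w13'],[.557,.3547,.06],lambda H:(H[...,2]>200)&(H[...,1]<60),.025)"
```

```text
clock: 22.15
eef_pos: [0.5591, 0.3556, 0.0188]
tool_rot: [0.042, 0.999, 0.001, 0.001]
ft_force: [-0.4, -0.5, 0.9]
grip_width: 0.0853
grasp_force: 0.0
sd [0.3 0.2 0.3]
t22.15 tcp [559.  355.4  18.8] yaw 85.2 q [0.57 0.71 0.17 1.03 0.   0.65] w85.3 F [-0.4 -0.5  0.9] g0
clock: 23.23
eef_pos: [0.5582, 0.3549, 0.0173]
tool_rot: [0.042, 0.999, 0.0, 0.0]
ft_force: [0.8, 0.5, 4.1]
grip_width: 0.049
grasp_force: 62.2
sd [0. 0. 0.]
t23.28 tcp [558.2 354.8  17.3] yaw 85.2 q [ 0.57  0.71  0.17  1.03 -0.    0.65] w49.0 F [ 0.9 -0.4  5.2] g62
centre [559.1 354.   58. ] rms mm 0.12
```

```bash
python3 -m inch '[[[0,0,0],[0,0,-0.05],1],[[0,0,0],[0,0,-0.1],1],[[0,0,0],[0,0,-0.12],1],[[0,0,0],[0,0,-0.12],1],[[0,0,0],[0,0,-0.05],1],[[0,0,0],[0,0,0],1],[[0,0,0],[0,0,0],1],[[0,0,0],[0,0,0],1]]'; python3 go.py 438.5 125.5 145 97.8
```

```text
clock: 24.2
eef_pos: [0.5566, 0.3539, 0.1463]
tool_rot: [0.042, 0.999, -0.001, -0.002]
ft_force: [-0.2, 0.2, -0.9]
grip_width: 0.0486
grasp_force: 62.1
sd [0.2 0.2 0.4]
t24.20 tcp [556.6 353.9 146.2] yaw 85.2 q [0.57 0.61 0.34 1.31 0.   0.65] w48.6 F [-0.2  0.2 -0.9] g62
turn [-0.0003 -0.0006 -0.035 ] rows>=1.8
shift after turn [ 0.4933 -0.7008  0.0039]  before turn [ 0.3286 -0.7915  0.0071] rows>=6.2
```

```bash
python3 -m inch '[[[0,0,0],[0.041,-0.099,0],1],[[0,0,0],[0.041,-0.099,0],1],[[0,0,0],[0.041,-0.099,0],1],[[0,0,0],[0.041,-0.099,0],1],[[0,0,0],[0.041,-0.099,0],1],[[0,0,0],[0,0,0],1],[[0,0,0],[0,0,0],1],[[0,0,0],[0,0,0],1]]'; python3 snap.py w14;  python3 -m inch '[[[0,0,0],[0.041,-0.099,0],1],[[0,0,0],[0.041,-0.099,0],1],[[0,0,0],[0.041,-0.099,0],1],[[0,0,0],[0,0,0],1],[[0,0,0],[0,0,0],1],[[0,0,0],[0,0,0],1]]'; python3 snap.py w15;python3 go.py 438.5 125.5 145 85.2
python3 - <<'E'
from quad import *
y=.136;C=np.array([.4521,.0261]);M=np.array([[np.cos(y),-np.sin(y)],[np.sin(y),np.cos(y)]])
A=[]
for n in ("w14","w15"):
    c=load(n); im=c["img"][:,:,::-1].copy()
    P=np.array([np.r_[C+M@np.array([i*.0405,s+j*.0405]),.004] for s in (.1,-.1) for i,j in((-1,-1),(-1,1),(1,1),(1,-1))])
    u=proj(c,P,True); print(n,u.round(0).tolist())
    for k in (0,4): cv2.polylines(im,[np.round(u[k:k+4]).astype(int)],True,(0,0,255),1)
    A.append(im[:300])
cv2.imwrite("pics/w1415.png",np.vstack(A))
E
```

```text
clock: 25.12
eef_pos: [0.4847, 0.2121, 0.149]
tool_rot: [0.042, 0.999, 0.0, 0.0]
ft_force: [-0.1, 0.6, -1.1]
grip_width: 0.049
grasp_force: 62.3
clock: 25.67
eef_pos: [0.4413, 0.1271, 0.1491]
tool_rot: [0.042, 0.999, 0.0, 0.001]
ft_force: [0.3, -0.4, -0.6]
grip_width: 0.0493
grasp_force: 62.5
sd [0.4 0.2 0.2]
t25.72 tcp [440.8 127.2 148.9] yaw 85.3 q [ 0.28  0.22 -0.25  1.1   0.    0.36] w49.3 F [ 0.8 -0.3 -0.9] g63
turn [0.0002 0.0003 0.0002] rows>=0.0
shift after turn [ 0.0072 -0.0062  0.0129]  before turn [ 0.0072 -0.0062  0.0129] rows>=0.1
w14 [[184.0, 117.0], [261.0, 94.0], [282.0, 176.0], [207.0, 193.0], [61.0, 168.0], [101.0, 150.0], [123.0, 215.0], [83.0, 226.0]]
w15 [[272.0, 150.0], [357.0, 131.0], [372.0, 211.0], [294.0, 227.0], [114.0, 194.0], [167.0, 178.0], [192.0, 246.0], [139.0, 256.0]]
```

View pics/w1415.png

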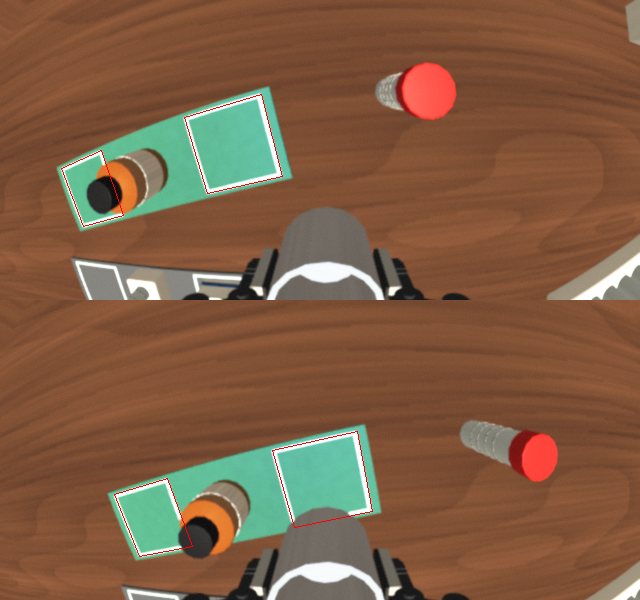

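The predicted squares fall on the white outlines within about 1 px in both views, so the green mat pose stands. I'll lower the beaker and fit the red cap from the same two views.

```bash
python3 -c "
from ring import *
ring(['w14','w15'],[.4008,.2798,.115],lambda H:((H[...,0]<6)|(H[...,0]>174))&(H[...,1]>150)&(H[...,2]>190),.017)"; python3 -m inch '[[[0,0,0],[0.008,-0.0055,0.05],1],[[0,0,0],[0,0,0.1],1],[[0,0,0],[0,0,0.1],1],[[0,0,0],[0,0,0.1],1],[[0,0,0],[0,0,0.05],1],[[0,0,0],[0,0,0],1],[[0,0,0],[0,0,0],1],[[0,0,0],[0,0,0],1],[[0,0,0],[0,0,0],1]]'; python3 go.py 438.2 125.7 21.3 85.2
```

```text
centre [400.9 279.1 113.6] rms mm 0.15
clock: 26.72
eef_pos: [0.439, 0.1252, 0.0303]
tool_rot: [0.042, 0.999, 0.001, 0.002]
ft_force: [1.2, -0.0, -1.5]
grip_width: 0.049
grasp_force: 62.5
sd [0.4 0.1 0.3]
t26.72 tcp [438.5 125.   30.1] yaw 85.2 q [ 0.28  0.35 -0.42  0.79 -0.    0.36] w49.0 F [ 1.2 -0.  -1.5] g63
turn [0.0002 0.0005 0.    ] rows>=0.0
shift after turn [0.0013 0.0021 0.0292]  before turn [0.0014 0.0021 0.0292] rows>=0.2
```

```bash
python3 -m inch '[[[0,0,0],[0.001,0.002,0.01],1],[[0,0,0],[0,0,0.01],1],[[0,0,0],[0,0,0.01],1],[[0,0,0],[0,0,0],1],[[0,0,0],[0,0,0],1],[[0,0,0],[0,0,0],1]]'; python3 go.py 438.2 125.7 21.3 85.2
```

```text
clock: 27.47
eef_pos: [0.4373, 0.1254, 0.0212]
tool_rot: [0.042, 0.999, 0.0, 0.0]
ft_force: [-4.5, -0.8, 15.7]
grip_width: 0.049
grasp_force: 63.7
sd [0. 0. 0.]
t27.47 tcp [437.3 125.4  21.2] yaw 85.2 q [ 0.28  0.37 -0.44  0.77 -0.    0.36] w49.0 F [-4.5 -0.8 15.7] g64
turn [0.     0.0001 0.    ] rows>=0.0
shift after turn [-0.003   0.0014 -0.0003]  before turn [-0.003   0.0014 -0.0003] rows>=0.0
```

```bash
python3 -m inch '[[[0,0,0],[-0.002,0,-0.004],1],[[0,0,0],[0,0,0],1],[[0,0,0],[0,0,0],0.2],[[0,0,0],[0,0,0],-0.5],[[0,0,0],[0,0,0],-1],[[0,0,0],[0,0,0],-1],[[0,0,0],[0,0,-0.05],-1],[[0,0,0],[0,0,-0.1],-1],[[0,0,0],[0,0,-0.12],-1],[[0,0,0],[0,0,-0.12],-1]]';  python3 -m inch '[[[0,0,0],[0,0,-0.04],-1],[[0,0,0],[0,0,0],-1],[[0,0,0],[0,0,0],-1],[[0,0,0],[0,0,0],-1]]';python3 snap.py w16; python3 -c "
from ring import *
ring(['w16'],[.4385,.1252,.064],lambda H:(H[...,2]>200)&(H[...,1]<60),.025)"; python3 go.py 400.9 279.1 150 85.2
```

```text
clock: 28.55
eef_pos: [0.4366, 0.1249, 0.1383]
tool_rot: [0.042, 0.999, -0.001, -0.001]
ft_force: [1.3, 0.4, 0.2]
grip_width: 0.0854
grasp_force: 0.0
clock: 28.88
eef_pos: [0.4367, 0.1249, 0.1487]
tool_rot: [0.042, 0.999, -0.0, -0.001]
ft_force: [-0.7, -0.1, -0.4]
grip_width: 0.0851
grasp_force: 0.0
centre [394.4 127.8 153.7] rms mm 2.37
sd [0.3 0.1 0.3]
t28.93 tcp [436.7 124.9 148.5] yaw 85.2 q [ 0.28  0.21 -0.26  1.1   0.    0.36] w85.2 F [ 0.1 -0.   0.8] g0
turn [-0.0002 -0.0005  0.    ] rows>=0.0
shift after turn [ 0.1618  0.5021 -0.0049]  before turn [ 0.1618  0.5021 -0.005 ] rows>=3.8
```

```bash
python3 -m inch '[[[0,0,0],[0.0324,0.1004,0],-1],[[0,0,0],[0.0324,0.1004,0],-1],[[0,0,0],[0.0324,0.1004,0],-1],[[0,0,0],[0.0324,0.1004,0],-1],[[0,0,0],[0.0324,0.1004,0],-1],[[0,0,0],[0,0,0],-1],[[0,0,0],[0,0,0],-1],[[0,0,0],[0,0,0],-1]]'; python3 snap.py w17; python3 go.py 400.9 279.1 86 85.2; python3 -c "
from ring import *
ring(['w17','w14'],[.4008,.2798,.115],lambda H:((H[...,0]<6)|(H[...,0]>174))&(H[...,1]>150)&(H[...,2]>190),.017)
for n in ('w16','w17'):
    c=load(n);print(proj(c,[.4385,.1252,.064],True).round(0))
import cv2
c=load('w16');u,v=proj(c,[.4385,.1252,.064],True)[0].astype(int);a=cv2.resize(c['img'][v-60:v+60,u-70:u+70,::-1],(700,600),interpolation=cv2.INTER_CUBIC);cv2.imwrite('pics/b16.png',a);print(u-70,v-60)
"
```

```text
clock: 29.85
eef_pos: [0.4015, 0.2789, 0.1495]
tool_rot: [0.042, 0.999, -0.001, -0.0]
ft_force: [-0.2, -0.0, 0.2]
grip_width: 0.0854
grasp_force: 0.0
sd [0.2 0.1 0.2]
t29.90 tcp [402.  278.3 149.9] yaw 85.2 q [ 0.61  0.27 -0.17  1.13 -0.    0.69] w85.8 F [-0.   0.  -0.2] g0
turn [-0.0002 -0.0001 -0.0001] rows>=0.0
shift after turn [0.004  0.0022 0.2129]  before turn [0.0038 0.0024 0.2129] rows>=1.5
centre [400.9 279.1 113.4] rms mm 0.13
[[327. 208.]]
[[165. 255.]]
256 147
```

The cap fit repeats at (400.9, 279.1) with its top at 113.5 mm. Gripping the cap.

```bash
python3 -m inch '[[[0,0,0],[0.004,0.0022,0.03],-1],[[0,0,0],[0,0,0.06],-1],[[0,0,0],[0,0,0.06],-1],[[0,0,0],[0,0,0.045],-1],[[0,0,0],[0,0,0.02],-1],[[0,0,0],[0,0,0],-1],[[0,0,0],[0,0,0],-1],[[0,0,0],[0,0,0],-1]]'; python3 go.py 400.9 279.1 85 85.2; python3 -m inch '[[[0,0,0],[0,0,0],1],[[0,0,0],[0,0,0],1],[[0,0,0],[0,0,0],1],[[0,0,0],[0,0,0],1],[[0,0,0],[0,0,0],1],[[0,0,0],[0,0,0],1],[[0,0,0],[0,0,0],1],[[0,0,0],[0,0,0],1],[[0,0,0],[0,0,0],1],[[0,0,0],[0,0,0],1]]'; python3 snap.py w18; python3 go.py; python3 -c "
from ring import *
ring(['w18'],[.4008,.2798,.115],lambda H:((H[...,0]<6)|(H[...,0]>174))&(H[...,1]>150)&(H[...,2]>190),.017)"
```

```text
clock: 30.82
eef_pos: [0.4013, 0.2805, 0.0862]
tool_rot: [0.042, 0.999, 0.0, 0.001]
ft_force: [-0.0, -0.3, -0.2]
grip_width: 0.0852
grasp_force: 0.0
sd [0.1 0.1 0.1]
t30.82 tcp [401.3 280.5  86.3] yaw 85.2 q [ 0.61  0.34 -0.27  0.97  0.    0.69] w85.2 F [-0.  -0.3 -0.2] g0
turn [ 0.0001  0.0002 -0.    ] rows>=0.0
shift after turn [ 0.001  -0.0049  0.0044]  before turn [ 0.001  -0.0049  0.0044] rows>=0.0
clock: 31.9
eef_pos: [0.401, 0.2803, 0.0858]
tool_rot: [0.042, 0.999, 0.0, 0.0]
ft_force: [-0.4, -0.4, 3.0]
grip_width: 0.0325
grasp_force: 59.4
sd [0. 0. 0.]
t31.95 tcp [401.  280.3  85.8] yaw 85.2 q [ 0.61  0.34 -0.27  0.97 -0.    0.69] w32.4 F [0.5 0.2 4. ] g59
centre [401.7 279.5 112.7] rms mm 0.17
```

```bash
python3 -m inch '[[[0,0,0],[0,0,-0.03],1],[[0,0,0],[0,0,-0.06],1],[[0,0,0],[0,0,-0.08],1],[[0,0,0],[0,0,-0.08],1],[[0,0,0],[0,0,-0.08],1],[[0,0,0],[0,0,-0.06],1],[[0,0,0],[0,0,-0.04],1],[[0,0,0],[0,0,0],1],[[0,0,0],[0,0,0],1],[[0,0,0],[0,0,0],1]]'; python3 go.py 465.4 -72.5 215 85.2
```

```text
clock: 33.03
eef_pos: [0.3999, 0.2796, 0.2133]
tool_rot: [0.042, 0.999, -0.001, -0.001]
ft_force: [-1.2, -0.4, -0.9]
grip_width: 0.0326
grasp_force: 59.5
sd [0.1 0.1 0.2]
t33.03 tcp [400.  279.6 213.2] yaw 85.2 q [ 0.61  0.23 -0.06  1.29  0.    0.69] w32.6 F [-1.2 -0.4 -0.9] g60
turn [-0.0002 -0.0003  0.    ] rows>=0.0
shift after turn [-0.3155 -1.1514 -0.0059]  before turn [-0.3154 -1.1514 -0.0047] rows>=8.6
```

```bash
python3 -m inch '[[[0,0,0],[-0.0106,-0.0386,0],1],[[0,0,0],[-0.0185,-0.0675,0],1],[[0,0,0],[-0.0264,-0.0964,0],1],[[0,0,0],[-0.0264,-0.0964,0],1],[[0,0,0],[-0.0264,-0.0964,0],1],[[0,0,0],[-0.0264,-0.0964,0],1],[[0,0,0],[-0.0264,-0.0964,0],1],[[0,0,0],[-0.0264,-0.0964,0],1],[[0,0,0],[-0.0264,-0.0964,0],1],[[0,0,0],[-0.0264,-0.0964,0],1]]'; python3 -m inch '[[[0,0,0],[-0.0264,-0.0964,0],1],[[0,0,0],[-0.0238,-0.0868,0],1],[[0,0,0],[-0.0158,-0.0579,0],1],[[0,0,0],[-0.009,-0.0328,0],1],[[0,0,0],[0,0,0],1],[[0,0,0],[0,0,0],1],[[0,0,0],[0,0,0],1]]'; python3 go.py 465.4 -72.5 89.8 85.2
```

```text
clock: 34.12
eef_pos: [0.4501, 0.0096, 0.2145]
tool_rot: [0.042, 0.999, -0.0, -0.0]
ft_force: [0.7, 0.9, -1.2]
grip_width: 0.0325
grasp_force: 59.6
clock: 34.7
eef_pos: [0.4657, -0.0712, 0.2144]
tool_rot: [0.041, 0.999, 0.0, -0.0]
ft_force: [0.3, -0.8, -1.2]
grip_width: 0.0327
grasp_force: 59.6
sd [0.1 0.1 0.1]
t34.70 tcp [465.9 -71.  214.5] yaw 85.2 q [-0.15  0.19 -0.1   1.28  0.   -0.07] w32.7 F [ 0.3 -0.8 -1.2] g60
turn [ 0.0001 -0.0001  0.0001] rows>=0.0
shift after turn [ 0.0012 -0.0052  0.4157]  before turn [ 0.001  -0.0054  0.4157] rows>=3.0
```

```bash
python3 -m inch '[[[0,0,0],[0.001,-0.005,0.03],1],[[0,0,0],[0,0,0.06],1],[[0,0,0],[0,0,0.08],1],[[0,0,0],[0,0,0.08],1],[[0,0,0],[0,0,0.07],1],[[0,0,0],[0,0,0.04],1],[[0,0,0],[0,0,0.02],1],[[0,0,0],[0,0,0],1],[[0,0,0],[0,0,0],1],[[0,0,0],[0,0,0],1]]'; python3 go.py 465.4 -72.5 89.8 85.2; python3 snap.py w19; python3 -c "
from ring import *
ring(['w19'],[.4654,-.073,.12],lambda H:((H[...,0]<6)|(H[...,0]>174))&(H[...,1]>150)&(H[...,2]>190),.017)"
```

```text
clock: 35.78
eef_pos: [0.4665, -0.0735, 0.1014]
tool_rot: [0.042, 0.999, -0.0, 0.001]
ft_force: [0.6, 0.4, -0.0]
grip_width: 0.0325
grasp_force: 59.6
sd [0.2 0.  0.1]
t35.78 tcp [466.5 -73.5 101.4] yaw 85.2 q [-0.16  0.29 -0.29  0.99 -0.   -0.07] w32.5 F [ 0.6  0.4 -0. ] g60
turn [-0.      0.0003  0.    ] rows>=0.0
shift after turn [0.0039 0.003  0.0388]  before turn [0.004  0.003  0.0388] rows>=0.3
centre [467.9 -74.3 126.6] rms mm 0.14
```

```bash
python3 -m inch '[[[0,0,0],[0.005,0.003,0.01],1],[[0,0,0],[0,0,0.01],1],[[0,0,0],[0,0,0.01],1],[[0,0,0],[0,0,0.007],1],[[0,0,0],[0,0,0],1],[[0,0,0],[0,0,0],1],[[0,0,0],[0,0,0],1]]'; python3 go.py 465.1 -72.5 89.8 85.2
```

```text
clock: 36.67
eef_pos: [0.4645, -0.0724, 0.0898]
tool_rot: [0.042, 0.999, -0.0, 0.0]
ft_force: [-0.6, -0.8, 5.4]
grip_width: 0.0325
grasp_force: 60.0
sd [0. 0. 0.]
t36.67 tcp [464.5 -72.4  89.8] yaw 85.2 q [-0.15  0.3  -0.31  0.96  0.   -0.07] w32.5 F [-0.6 -0.8  5.4] g60
turn [0.     0.0001 0.    ] rows>=0.0
shift after turn [-0.002  -0.0002 -0.0001]  before turn [-0.002  -0.0002 -0.    ] rows>=0.0
```

Contact is at the expected height (89.8 mm) with 5 N. Now I'll open, retreat straight up, back away and inspect.

```bash
python3 -m inch '[[[0,0,0],[0,0,0],0.6],[[0,0,0],[0,0,0],0.2],[[0,0,0],[0,0,0],-0.3],[[0,0,0],[0,0,0],-1],[[0,0,0],[0,0,0],-1],[[0,0,0],[0,0,-0.03],-1],[[0,0,0],[0,0,-0.08],-1],[[0,0,0],[0,0,-0.12],-1],[[0,0,0],[0,0,-0.12],-1],[[0,0,0],[0,0,-0.1],-1]]'; python3 -m inch '[[[0,0,0],[0,0,0],-1],[[0,0,0],[0.12,0,0],-1],[[0,0,0],[0.12,0,0],-1],[[0,0,0],[0.12,0,0],-1],[[0,0,0],[0.12,0,0],-1],[[0,0,0],[0,0,0],-1],[[0,0,0],[0,0,0],-1],[[0,0,0],[0,0,0],-1]]'
python3 go.py
python3 - <<'E'
from workcell import vision
from h import *
A=[];
for n in ("top","scene"):
    c=vision.camera(n); cv2.imwrite(f"pics/{n}1.png",c["img"][:,:,::-1])
    x,y,w,h=((240,150,170,150) if n=="top" else (255,140,170,110)); im=c["img"][y:y+h,x:x+w,::-1]; A.append(cv2.resize(im,(400,int(400*h/w)),interpolation=cv2.INTER_CUBIC))
    P={"cap":[.4657,-.073,.119],"beaker rim":[.4385,.1252,.064],"timer":[.6242,.084,.06]}
    print(n,{k:((proj(c,v)[0]-[x,y])*400/w).round(0).tolist() for k,v in P.items()})
a,b=A; H=max(a.shape[0],b.shape[0]); cv2.imwrite("pics/fin.png",np.hstack([cv2.copyMakeBorder(i,0,H-i.shape[0],0,0,0) for i in (a,b)]))
E
```

```text
clock: 37.75
eef_pos: [0.4644, -0.0724, 0.2273]
tool_rot: [0.042, 0.999, -0.0, 0.001]
ft_force: [0.2, 0.2, -0.1]
grip_width: 0.0854
grasp_force: 0.0
clock: 38.42
eef_pos: [0.3215, -0.0605, 0.225]
tool_rot: [0.042, 0.999, -0.0, 0.001]
ft_force: [0.5, -0.4, -0.6]
grip_width: 0.0853
grasp_force: 0.0
sd [0.2 0.  0.3]
t38.42 tcp [321.8 -60.5 224.7] yaw 85.2 q [-0.19 -0.11 -0.39  1.29  0.   -0.1 ] w85.3 F [ 0.5 -0.4 -0.6] g0
top {'cap': [278.0, 229.0], 'beaker rim': [76.0, 259.0], 'timer': [119.0, 78.0]}
scene {'cap': [96.0, 27.0], 'beaker rim': [255.0, 42.0], 'timer': [229.0, 160.0]}
```

View pics/fin.png

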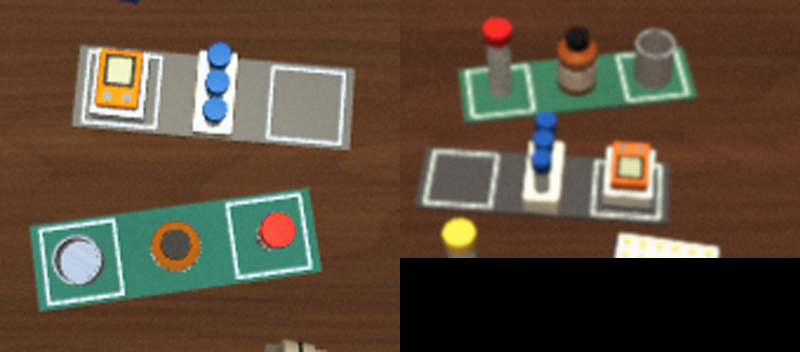

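The final view shows everything standing and in place. Measured against predicted positions in the top crop: red cap (277,230) vs (278,229), beaker rim (77,260) vs (76,259), and timer (120,79) vs (119,78). The arm is clear, so I'm handing in.

```bash
python3 -c "
from workcell import workorder
print(workorder.job_done())"
```

```text
the job is handed in; nothing more can be done
None
```

The bench is set out as asked and handed in at about 38 s: carton with the timer face up on top, beaker and red-capped tube each measured within about 1–2 mm of its square's centre, both bystanders untouched, and the gripper open and clear.

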